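Open the soak can and push a pump gear in

ROBOT

A 6-joint arm with a two-finger parallel gripper is mounted at the origin on the work surface. World frame = base frame: x ahead of the robot, y to its left, z up, the work surface at z = 0. Lengths are in mm, angles in rad, forces in N, time in s.
With the tool pointing down it reaches from about 375 to 975 mm from the base axis. Payload 3.8 kg.
Tool frame: the origin (TCP) lies at the very end of the fingers, on their centre line; the grasp point (between the pads) lies behind it (env.grip_point_offset is the z of the grasp point in the tool frame, in mm); z points along the fingers, y is the line along which they close (so a half turn about z gives the same grasp; the last joint's range is limited). The gripper opens to 88 mm and grips with 3 to 60 N. Pads are 18 mm wide; open, the fingers measure 123 mm over their backs; the gripper's body (75 mm by 187 mm) begins 45 mm behind the grasp point.
Start: joints at [1.151, 0.264, 1.604, -0, 1.274, -0.037], TCP at [252.123, 626.141, 238.706] pointing down, gripper open.
Joint ranges: [-2.63, 2.63], [-0.94, 2.18], [0.31, 2.57], [-1.31, 4.45], [0, 2.66], [-2.55, 2.55]. Speed limits (rad/s): [2.57, 2.57, 3.14, 3.14, 3.14, 3.14].

INTERFACE

Orientations are given as a unit quaternion [x, y, z, w].
In Python, from cell import env gives the robot as it stands. The module is installed in compiled form; this text tells all that it offers.
- The arm moves only by the tool servo_tool, never from a script. Its argument "plan" is one flat list of numbers, 7 for each row, row after row: the closure, from 0 (fully open) to 1 (shut), then the shift along the world's x, y, z as a fraction of full scale, then the turn, a rotation vector about the world's x, y, z as a fraction of full scale. A call has 1 to 8 rows; each row is the pose to reach, as a shift and turn from the pose commanded when the call began; what a row does not reach only later rows make up. Full scale, the value 1, is 50 cm for a shift and 90 degrees for a turn. A row lasts 1/12 s, in which the tool goes at most 41.7 mm and 7.16 degrees, less where a joint would pass 70% of its speed; a pose out of reach is approached as far as the arm can. A call with a number of a shift or a turn outside -1 to 1 is refused whole. A call with a gripper value outside its range is refused whole. The fingers move at their own pace and stop on an object; "newtons" is the grip in N (left out, the last holds). Time passes only in rows, so rows that repeat a pose let the fingers close. It gives the time, the measured TCP pose, the force, the opening and the grip force at its end, in the units of the state.
- env.read_state(): the state, without advancing time (a new reading comes with each control period).
- env.read_camera(name): name is "side" or "top"; returns the picture (480x640x3 uint8, red, green, blue); there is no depth.
- env.calibration(name): a dict with "fx", "fy", "cx", "cy" (pixels), "dist_coeffs" ([k1, k2, p1, p2, k3] as OpenCV has them; the pictures are not rectified), "T" (4x4, takes a point from camera to world coordinates). Camera axes: x right, y up, looking along -z (the intrinsics and any distortion apply to the point x, -y, -z); pixel columns grow to the right and rows downward; lengths in mm; the calibration is good to about 2 mm. A picture is of the moment at which its call begins. calibration takes no time and is no camera call.
- env.finish_job(): hands the job in; it is judged then, once.
Trained networks look in the newest picture that a camera, given by its name, has taken for a name from the list of things; names that differ only in an ending like _2 or _b are one class to them, and where a whole thing is asked for, a point or a joint stands for the part that bears it (a point fixed in the world has none). Each returns a list of dicts, best first, with "p" (0 to 1); they miss things now and then, are a little off and sometimes report something else, mostly with a low value. They report only what shows in the picture. A call takes as long as a camera call. They do not tell look-alikes from the thing itself.
- env.spot_in(camera, thing): "location" ([column, row] in pixels, amid what is visible of it).
- env.regions_of(camera, thing): "region" (480x640 bool, what is visible of it) and "location" ([column, row] in pixels, amid what is visible of it).
- env.pinpoint(camera, thing): "location" ([column, row] in pixels: a listed point, or the origin of a listed thing).
The state is a dict: "clock": time; "joints": joint angles; "joint_velocities": joint speeds; "joint_efforts": joint torques, N m; "eef_pos": TCP position; "ee_rot": TCP orientation; "force": force on the tool from outside, world axes, zero at the start; "ft_torque": the same for the moment, N m; "opening": opening from 0.0 (shut) to 1.0 (fully open); "finger_force": force on a finger pad.
Only numpy, scipy, OpenCV 4.12 (cv2) and the standard library are available. Lean on these libraries where they do the work, as an engineer would, in place of code of your own. Each camera call takes 0.05 s, during which the arm holds its last target. There are 200 camera calls.

TASK

Put the pump gear into the soak can: swing the red hold-down arm well clear of the lid, lift the loose lid off by its black knob and set it down gently, knob up, in the middle of the black rubber mat (leave the arm swung away and the lid there). Then push the steel gear along the ledge so that it tips over the rim into the can: push it, do not lift it. Leave the brass bushing on the ledge and everything else on the bench where it is.

Things in the scene. Friction and masses are not known exactly. Their poses are not given: they have to be found in the camera images.
- station: Soak station, fixed to the bench, place and yaw vary: green base plate 190 x 285 mm, 10 mm thick, with a round steel can, an aluminium ledge on its +y side and, on its +x side, the post of the hold-down arm. Origin on the bench top straight below the can's axis; z up. The can is 124 mm across outside, 116 mm inside; its inside floor lies 50 mm below the rim.
- can_mouth (a point): Centre of the can's mouth, at rim height, 100 mm above the bench; axes as the station's.
- ledge_top (a point): Middle of the ledge's flat top, 101.5 mm above the bench (1.5 mm above the rim), 128 mm from the can's axis along the station's +y; axes as the station's. The ledge is 170 mm along x and 124 mm along y; open at both y ends, a lip 3 mm wide and 6 mm high along each x end. A thing pushed towards -y slides off it, over the rim, into the can.
- hold_arm (a joint): Hinge of the red hold-down arm, rad. 0: the arm points from its post straight at the can's axis, over the lid; grows, to a stop at 2.0, as it swings (anticlockwise seen from above) away from the ledge, off the lid. From about 1.2 it is clear of the lid. It starts between 0 and 0.35 and stays where it is left; turning it takes about 2 N at the stub.
- hold_pivot (a point): Point on the arm's upright hinge axis, 111 mm above the bench, half-way up the bar, 82 mm from the can's axis on the station's +x side. The bar is 16 mm wide, 8 mm thick, reaches 62 mm from the axis and passes 3 mm above the lid's top.
- hold_stub (a point): Middle of the upright black stub on the arm, the place to push: 10 mm across, 30 mm high, standing on the bar, 42 mm from the hinge axis; this point is 15 mm above the bar's top.
- lid_knob (a point): Centre of the black knob's head on the loose steel lid: head 28 mm across, 18 mm high; z is the lid's axis (knob up). The lid's flange is 126 mm across, 4 mm thick, its top 25 mm below this point; a 108 mm wide plug under it hangs 8 mm into the can; its flat underside is 37 mm below this point. About 0.35 kg.
- mat: Square black rubber mat, 170 x 170 mm, 6 mm thick, fixed to the bench; origin at the centre of its underside. The lid is set down here. It lies in one of two places on the right; a blue tray of bolts, also 170 mm square, 35 mm high, lies in the other.
- gear_mid (a point): Steel pump gear lying flat on the ledge: toothed disc 54 mm across, 16 mm thick (this point is its centre, 8 mm above its underside), with a hub 24 mm across rising 10 mm more. About 0.22 kg.
- bushing_center (a point): Centre of a plain brass bushing standing on the ledge beside the gear: 28 mm across, 30 mm high. Must stay.
- squirt_mid (a point): Middle of a small white jar with orange cap, 40 mm across, 90 mm high, standing on the station's base plate in the corner between arm post and ledge. Bystander.
- sample_mid (a point): Middle of a clear bottle with orange cap, 56 mm across, 150 mm high, at the back. Bystander.
- spray_mid (a point): Middle of a red can, 60 mm across, 170 mm high, at the back right. Bystander.
- cup_mid (a point): Middle of a yellow cup, 72 mm across, 90 mm high, at the back. Bystander.
- tin_mid (a point): Middle of a white tin, 84 mm across, 85 mm high, on the left. Bystander.
- wrench: Steel wrench, about 170 mm long, lying flat at the back left; origin under its middle. Bystander.
There are look-alikes about, which are no part of the job. Of the things shaped like the part that bears gear_mid, the bare steel one is meant.

How it is judged (in metres and radians):
On the way, in this order (a step that is already met when the one before it is completed fails the run):
1. the hold-down arm is swung clear of the lid (1.2 rad or more) (value of joint hold_arm above 1.2 rad), for 0.2 s.
2. the lid lies knob up on the rubber mat, within 30 mm of its middle, let go and at rest (horizontal distance between lid_knob and mat below 0.03 m and angle between lid_knob's own z axis and vertical below 0.12 rad and height (world z) of lid_knob below 0.05 m and contact force between the fingers and lid below 0.2 N and linear speed of lid below 0.03 m/s), for 0.2 s.
3. the gear lies inside the can, below the rim (horizontal distance between gear_mid and can_mouth below 0.05 m and z of gear_mid in the frame of can_mouth below -0.008 m), for 0.2 s.
At the end, for the whole second after the job is handed in: Arm at 1.2 rad or more; lid released, still, knob up (0.12 rad), its axis within 30 mm of the mat's middle, resting on it; gear released and still inside the can, its centre 8 mm or more below the rim and within 50 mm of the can's axis; bushing within 30 mm of where it stood (all of step 2 and all of step 3 and value of joint hold_arm above 1.2 rad and linear speed of gear below 0.03 m/s and contact force between the fingers and gear below 0.2 N and distance of bushing_center from where it was at the start of the episode below 0.03 m); the robot touches nothing.
It fails at once if the lid falls freely (dropped from more than about 10 mm) (contact force between the fingers and lid below 0.2 N and contact force between lid and anything else below 0.2 N and linear speed of lid above 0.45 m/s).
It fails at once if the gear is lifted off the ledge (its centre more than 20 mm above where it lay) (z of gear_mid in the frame of can_mouth above 0.03 m).
It fails at once if a bystander (bushing, bottles, can, cup, tin or wrench) is moved more than 30 mm (distance of any of bushing_center, squirt_mid, sample_mid, spray_mid, cup_mid, tin_mid, wrench from where it was at the start of the episode above 0.03 m).
It also fails if it takes over 67 s, if anything falls off the work surface, if the arm or the gripper's body presses on something with over 40 N, if the wrist force passes 120 N, or if a joint passes its speed limit or range.

## Working session

There is one attempt and no reset: what is moved stays moved. The work goes in short steps, Python scripts to look and compute and a tool call to move; the robot and the scene stay as the last step left them, time stands still between calls to the robot, and variables do not carry over. Pictures are saved under pics/ and viewed, at most 10 in all, crops included, and the job is handed in when it is done.

Besides the shell and the picture viewer there is one more tool, called after "Request:" by a JSON object that holds its "name" and its "arguments". servo_tool: Moves the arm, as the interface text tells. Its arguments: {"type":"object","properties":{"plan":{"type":"array"},"newtons":{"type":"number"}},"required":["plan"]}

```bash
mkdir -p pics; cat > h.py <<'E'
import numpy as np, cv2
from cell import env
def ray(cam,px):
    c=env.calibration(cam);K=np.array([[c['fx'],0,c['cx']],[0,c['fy'],c['cy']],[0,0,1.]])
    u=cv2.undistortPoints(np.array([[px]],float),K,np.array(c['dist_coeffs'],float))[0,0]
    T=np.array(c['T']);return T[:3,3],T[:3,:3]@np.array([u[0],-u[1],-1.])
def atz(cam,px,z):
    o,d=ray(cam,px);return (o+d*(z-o[2])/d[2])
def proj(cam,P):
    c=env.calibration(cam);K=np.array([[c['fx'],0,c['cx']],[0,c['fy'],c['cy']],[0,0,1.]])
    T=np.array(c['T']);q=(np.atleast_2d(P)-T[:3,3])@T[:3,:3];q=q*[1,-1,-1]
    return cv2.projectPoints(q.reshape(-1,1,3),np.zeros(3),np.zeros(3),K,np.array(c['dist_coeffs'],float))[0][:,0]
def snap(cam,name):
    im=env.read_camera(cam);cv2.imwrite('pics/'+name,im[:,:,::-1]);return im
E
cat > a.py <<'E'
from h import *
for c in('top','side'): snap(c,c+'0.png'); print(c,np.array(env.calibration(c)['T'])[:3,3].round())
Z=dict(can_mouth=100,ledge_top=101.5,hold_pivot=111,hold_stub=130,lid_knob=129,mat=6,gear_mid=109.5,bushing_center=116.5,station=0,squirt_mid=55)
for n,z in Z.items():
  for c in('top','side'):
    for r in env.pinpoint(c,n)[:4]:
      print(n,c,round(r['p'],2),np.round(r['location']),atz(c,r['location'],z).round(0)[:2])
print(env.read_state(),env.grip_point_offset)
E
python3 a.py
```

```text
top [ 392.   33. 1255.]
side [ 504. 1030.  811.]
can_mouth top 0.88 [297. 228.] [567.  78.]
can_mouth top 0.59 [129. 260.] [512. 419.]
can_mouth top 0.47 [521. 267.] [ 476. -374.]
can_mouth side 0.81 [319. 260.] [578.  76.]
ledge_top top 0.91 [240. 206.] [617. 193.]
ledge_top top 0.15 [292. 182.] [662.  88.]
ledge_top side 0.97 [295. 300.] [611. 199.]
hold_pivot top 0.59 [305. 186.] [652.  60.]
hold_pivot side 0.93 [282. 246.] [652.  50.]
hold_stub top 0.67 [308. 210.] [600.  55.]
hold_stub top 0.46 [481. 153.] [ 708. -298.]
hold_stub side 0.92 [306. 241.] [605.  56.]
hold_stub side 0.61 [320. 250.] [574.  84.]
hold_stub side 0.53 [274. 286.] [649. 197.]
hold_stub side 0.52 [296. 300.] [605. 233.]
lid_knob top 0.68 [299. 225.] [569.  73.]
lid_knob top 0.48 [480. 156.] [ 703. -295.]
lid_knob top 0.23 [299. 226.] [567.  74.]
lid_knob side 0.77 [321. 250.] [574.  80.]
lid_knob side 0.18 [247. 439.] [641. 519.]
mat top 0.38 [232. 228.] [587. 224.]
mat top 0.26 [363. 144.] [769. -70.]
mat side 0.88 [366. 185.] [ 486. -393.]
gear_mid top 0.96 [229. 314.] [399. 216.]
gear_mid top 0.73 [321.
[... 614 characters left out ...]
: array([ 1.15112945e+00,  2.63849661e-01,  1.60403601e+00, -9.22091861e-06,
        1.27366462e+00, -3.69107628e-02]), 'joint_velocities': array([-0.00097929, -0.00091642,  0.0018261 ,  0.00048398, -0.00096741,
       -0.00159607]), 'joint_efforts': array([-9.08258662e-04, -5.02070546e+01, -3.57267702e+01,  7.28501449e-02,
        1.83097873e-02,  2.92725865e-06]), 'eef_pos': array([252.10486576, 626.14179685, 238.72019567]), 'ee_rot': array([1.90210649e-01, 9.81743301e-01, 1.96358566e-05, 9.08805922e-06]), 'force': array([ 0.44097971, -0.07582708, -0.32381197]), 'ft_torque': array([0.00111874, 0.01321236, 0.02061945]), 'finger_force': 0.0, 'opening': 0.9966773702985936} -18.700000000000003
```

View pics/top0.png

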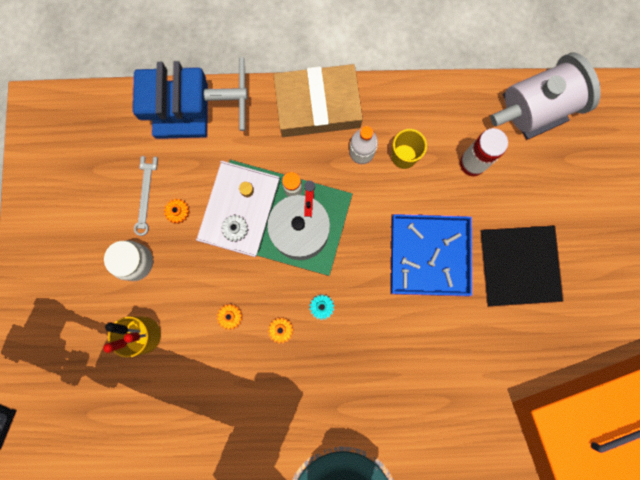

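View pics/side0.png

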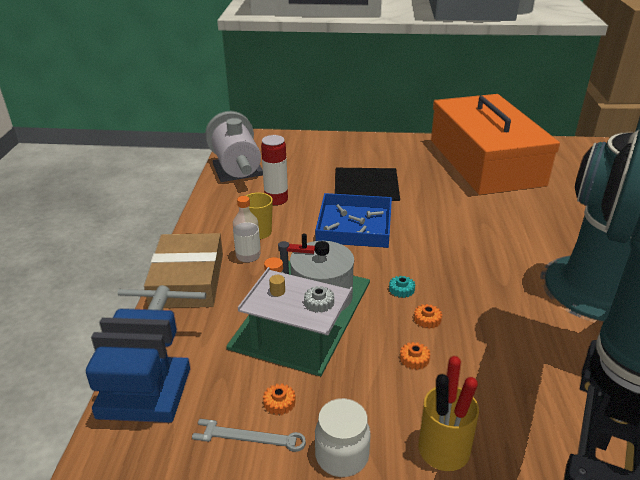

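```bash
python3 -c "
import cv2
a=cv2.imread('pics/top0.png')[140:300,170:370];b=cv2.imread('pics/side0.png')[200:360,230:430]
cv2.imwrite('pics/crop.png',cv2.resize(cv2.hconcat([a,b]),(800,320),interpolation=cv2.INTER_CUBIC))"
```

```text
(no output)
```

View pics/crop.png

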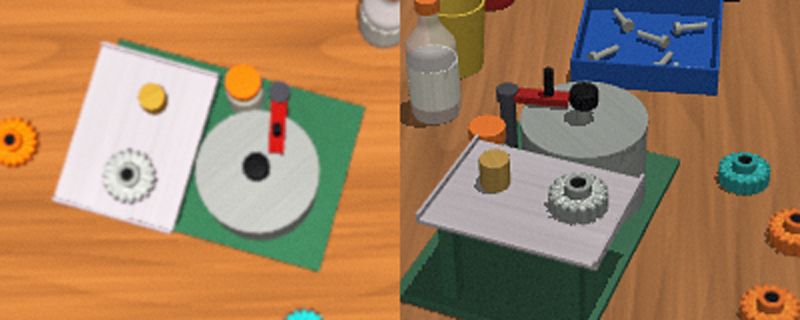

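The steel gear on the ledge is at top (232,226) / side (318,299). Its look-alikes are orange at top (229,316), (280,330) and (177,210), and cyan at (321,307). The crop shows the bare steel one, beside the brass bushing at (247,188). The lid knob is at (298,224), and the red arm runs from its post at (309,187). The mat is black at (521,266), and the blue tray is the other square.

```bash
cat > b.py <<'E'
from h import *
from scipy.optimize import least_squares
S={'can':(0,0,100),'ledge':(0,128,101.5),'piv':(82,0,111)}
obs=[('top','can',(297,228)),('side','can',(319,260)),('top','ledge',(240,206)),('side','ledge',(295,300)),('top','piv',(305,186)),('side','piv',(282,246))]
for (x,y),px in zip([(85,190),(85,66),(-85,190),(-85,66)],[(221,161.5),(279,177.5),(196.5,240),(257.5,256)]):
    k=f'c{x}{y}';S[k]=(x,y,104);obs+=[('top',k,px)]
def W(v,p): c,s=np.cos(v[2]),np.sin(v[2]);return np.array([v[0]+c*p[0]-s*p[1],v[1]+s*p[0]+c*p[1],p[2]])
f=lambda v:np.concatenate([proj(c,W(v,S[k]))[0]-p for c,k,p in obs])
r=least_squares(f,[570,76,-.3],loss='soft_l1',x_scale=[10,10,.1]);print(r.x,f(r.x).reshape(-1,2).round(1).tolist())
def tri(a,b):
    A=[];B=[]
    for c,p in(('top',a),('side',b)):
        o,d=ray(c,p);d/=np.linalg.norm(d);M=np.eye(3)-np.outer(d,d);A.append(M);B.append(M@o)
    return np.linalg.solve(sum(A),sum(B)).round(1)
v=r.x
print('gear',tri((232,225),(318,300)),'bush',tri((248,187),(275,286)),'stub',tri((308,210),(306,241)),'knob',tri((298.5,225),(321,250)),'squirt',tri((290,183),(274,280)))
for n,p in(('gear',tri((232,225),(318,300))),('bush',tri((248,187),(275,286))),('stub',tri((308,210),(306,241))),('squirt',atz('top',(290,183),95))):
    c,s=np.cos(v[2]),np.sin(v[2]);d=p[:2]-v[:2];print(n,(c*d[0]+s*d[1]).round(1),(-s*d[0]+c*d[1]).round(1))
im=env.read_camera('top');m=(im.max(2)<45).astype(np.uint8);m[:, :470]=0;m[:200]=0;m[320:]=0
q=np.argwhere(m)[:,::-1].astype(np.float32);print('mat',cv2.minAreaRect(q),atz('top',cv2.minAreaRect(q)[0],6))
for cpx in((129,260),): print('tin',atz('top',cpx,85))
E
python3 b.py
```

```text
[ 5.74170219e+02  7.52567398e+01 -2.95108250e-01] [[1.7, -3.0], [1.5, -0.0], [-1.9, 2.3], [0.0, -0.9], [4.5, -0.3], [0.0, 0.9], [-0.1, -0.5], [-0.1, -0.9], [-0.1, 0.1], [-2.1, 0.4]]
gear [572.4 208.8 111.6] bush [651.4 175.9 112.3] stub [601.7  55.1 129.5] knob [571.9  74.8 123.5] squirt [668.2  93.4  60.3]
gear -40.5 127.3
bush 44.6 118.8
stub 32.2 -11.3
squirt 80.2 41.5
mat ((521.29443359375, 265.1217956542969), (75.23688507080078, 75.09439086914062), 85.91438293457031) [ 487.5805795  -407.81418253    6.        ]
tin [513.08496614 424.17747687  85.        ]
```

Request:
{"name": "servo_tool", "arguments": {"plan": [1, 0.37, -0.534, 0, 0, 0, 0.055, 1, 0.37, -0.534, 0, 0, 0, 0.055, 1, 0.37, -0.534, 0, 0, 0, 0.055, 1, 0.37, -0.534, 0, 0, 0, 0.055, 1, 0.37, -0.534, 0, 0, 0, 0.055, 1, 0.37, -0.534, 0, 0, 0, 0.055, 1, 0.37, -0.534, 0, 0, 0, 0.055, 1, 0.37, -0.534, 0, 0, 0, 0.055], "newtons": 20}}

```text
clock: 1.82
eef_pos: [438.4, 356.7, 239.0]
ee_rot: [0.148, 0.989, -0.0, 0.0]
force: [0.8, -0.1, -0.8]
opening: 0.417
finger_force: 0.0
```

Request:
{"name": "servo_tool", "arguments": {"plan": [1, 0.37, -0.534, 0, 0, 0, 0, 1, 0.37, -0.534, 0, 0, 0, 0, 1, 0.37, -0.534, 0, 0, 0, 0, 1, 0.37, -0.534, 0, 0, 0, 0, 1, 0.37, -0.534, 0, 0, 0, 0, 1, 0.37, -0.534, 0, 0, 0, 0, 1, 0.37, -0.534, 0, 0, 0, 0, 1, 0.37, -0.534, 0, 0, 0, 0]}}

```text
clock: 2.48
eef_pos: [623.6, 89.3, 238.9]
ee_rot: [0.148, 0.989, -0.0, 0.001]
force: [-0.9, 1.6, -0.4]
opening: 0.004
finger_force: 0.0
```

Request:
{"name": "servo_tool", "arguments": {"plan": [1, 0, 0, -0.08, 0, 0, 0, 1, 0, 0, -0.16, 0, 0, 0, 1, 0, 0, -0.234, 0, 0, 0, 1, 0, 0, -0.234, 0, 0, 0, 1, -0.008, -0.025, -0.234, 0, 0, 0, 1, -0.015, -0.05, -0.234, 0, 0, 0, 1, -0.023, -0.075, -0.234, 0, 0, 0, 1, -0.023, -0.075, -0.234, 0, 0, 0]}}

```text
clock: 3.15
eef_pos: [613.2, 53.0, 125.9]
ee_rot: [0.148, 0.989, 0.001, 0.004]
force: [0.7, 1.2, 0.4]
opening: 0.007
finger_force: 0.4
```

Request:
{"name": "servo_tool", "arguments": {"plan": [1, 0.006, -0.015, 0, 0, 0, 0, 1, 0.012, -0.03, 0, 0, 0, 0, 1, 0.018, -0.045, 0, 0, 0, 0, 1, 0.025, -0.06, 0, 0, 0, 0, 1, 0.032, -0.075, 0, 0, 0, 0, 1, 0.039, -0.09, 0, 0, 0, 0, 1, 0.046, -0.093, 0, 0, 0, 0, 1, 0.056, -0.096, 0, 0, 0, 0]}}

```text
clock: 3.82
eef_pos: [638.4, 6.2, 122.1]
ee_rot: [0.148, 0.989, 0.0, -0.0]
force: [-2.0, 4.2, 2.3]
opening: 0.006
finger_force: 1.8
```

```bash
python3 -c "
from h import *
s=env.read_state();print(s['eef_pos'],s['force'])
a=snap('top','t1.png')[140:300,230:430];b=snap('side','s1.png')[170:330,230:430]
cv2.imwrite('pics/c1.png',cv2.resize(cv2.hconcat([a,b])[:,:,::-1],(800,320),interpolation=cv2.INTER_CUBIC))"
```

```text
[638.42725662   6.24897447 122.09567849] [-1.99291882  4.197545    2.25564586]
```

View pics/c1.png

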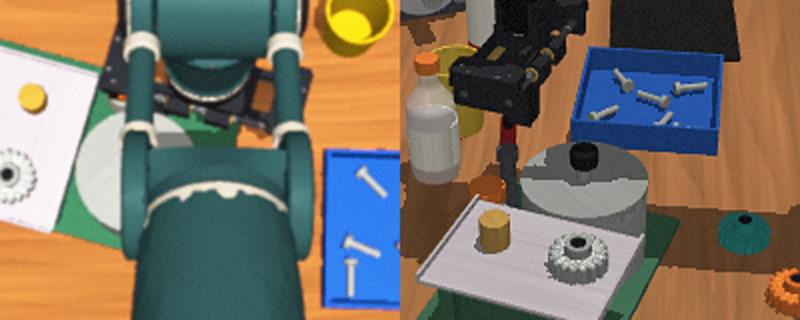

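The arm is swung away in the side view and no longer lies over the lid. Next I back off, rise and move over the knob.

Request:
{"name": "servo_tool", "arguments": {"plan": [1, -0.03, 0.01, 0, 0, 0, 0, 1, -0.03, 0.01, 0.07, 0, 0, 0, 0.5, -0.03, 0.01, 0.15, 0, 0, 0, 0, -0.07, 0.08, 0.15, 0, 0, 0, 0, -0.132, 0.14, 0.15, 0, 0, 0, 0, -0.132, 0.14, 0.15, 0, 0, 0, 0, -0.132, 0.14, 0.15, 0, 0, 0, 0, -0.132, 0.14, 0.15, 0, 0, 0]}}

```text
clock: 4.58
eef_pos: [573.0, 76.2, 196.8]
ee_rot: [0.147, 0.989, -0.001, 0.001]
force: [0.4, -0.1, 0.9]
opening: 0.435
finger_force: 0.0
```

```bash
python3 -c "
from h import *
s=env.read_state();print(s['eef_pos'],s['opening'])
b=snap('side','s2.png')[120:320,220:420]
for n,z in(('lid_knob',129),('hold_stub',130)):
  for r in env.pinpoint('side',n)[:2]: print(n,r['p'],r['location'],atz('side',r['location'],z))
print(proj('side',s['eef_pos']),proj('side',[571.5,76,129]))
cv2.imwrite('pics/c2.png',cv2.resize(b[:,:,::-1],(600,600),interpolation=cv2.INTER_CUBIC))"
```

```text
[573.02525411  76.24304452 196.80450729] 0.43464864120481206
lid_knob 0.95 [322.8, 250.9] [568.98891385  84.76716637 129.        ]
hold_stub 0.63 [283.0, 227.1] [655.0860756    8.87027841 130.        ]
[[320.89559933 218.71856769]] [[321.80967247 248.20777486]]
```

View pics/c2.png

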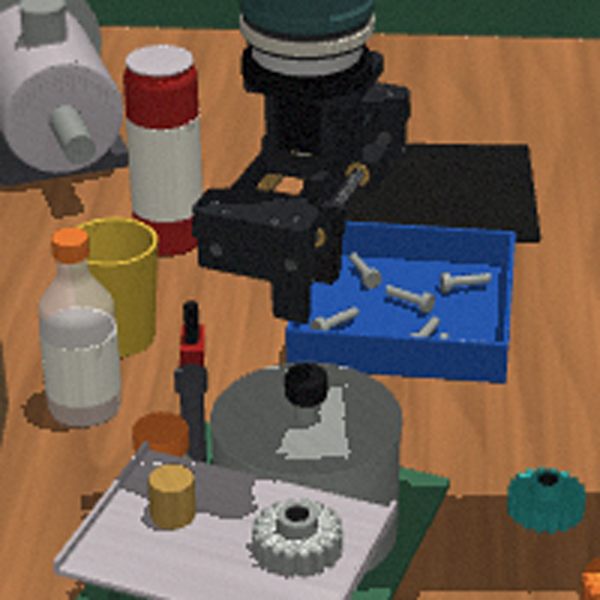

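The knob head is at (322,248) in the side view, which matches the prediction for (571.5, 76). I descend and grip.

Request:
{"name": "servo_tool", "arguments": {"plan": [0, 0, 0, 0, 0, 0, 0, 0, 0, 0, 0, 0, 0, 0, 0, 0, 0, -0.04, 0, 0, 0, 0, 0, 0, -0.08, 0, 0, 0, 0, 0, 0, -0.12, 0, 0, 0, 0, 0, 0, -0.15, 0, 0, 0, 0, 0, 0, -0.172, 0, 0, 0, 0, 0, 0, -0.172, 0, 0, 0], "newtons": 30}}

```text
clock: 5.4
eef_pos: [570.8, 76.1, 107.7]
ee_rot: [0.148, 0.989, -0.001, -0.002]
force: [-0.1, 0.6, -0.4]
opening: 1.0
finger_force: 0.0
```

Request:
{"name": "servo_tool", "arguments": {"plan": [1, 0, 0, 0, 0, 0, 0, 1, 0, 0, 0, 0, 0, 0, 1, 0, 0, 0, 0, 0, 0, 1, 0, 0, 0, 0, 0, 0, 1, 0, 0, 0, 0, 0, 0, 1, 0, 0, 0, 0, 0, 0, 1, 0, 0, 0, 0, 0, 0, 1, 0, 0, 0, 0, 0, 0]}}

```text
clock: 6.07
eef_pos: [572.7, 76.7, 110.9]
ee_rot: [0.148, 0.989, 0.0, 0.0]
force: [-0.6, 0.1, 0.7]
opening: 0.419
finger_force: 0.0
```

Request:
{"name": "servo_tool", "arguments": {"plan": [1, 0, 0, 0, 0, 0, 0, 1, 0, 0, 0, 0, 0, 0, 1, 0, 0, 0, 0, 0, 0, 1, 0, 0, 0, 0, 0, 0, 1, 0, 0, 0, 0, 0, 0, 1, 0, 0, 0, 0, 0, 0, 1, 0, 0, 0, 0, 0, 0, 1, 0, 0, 0, 0, 0, 0]}}

```text
clock: 6.73
eef_pos: [572.6, 76.6, 110.7]
ee_rot: [0.148, 0.989, -0.0, -0.0]
force: [-1.4, -0.8, 1.1]
opening: 0.303
finger_force: 30.0
```

Request:
{"name": "servo_tool", "arguments": {"plan": [1, 0, 0, 0.01, 0, 0, 0, 1, 0, 0, 0.03, 0, 0, 0, 1, 0, 0, 0.06, 0, 0, 0, 1, 0, 0, 0.1, 0, 0, 0, 1, 0, 0, 0.14, 0, 0, 0, 1, 0, 0, 0.18, 0, 0, 0, 1, 0, 0, 0.2, 0, 0, 0, 1, 0, 0, 0.2, 0, 0, 0]}}

```text
clock: 7.4
eef_pos: [574.5, 76.9, 214.2]
ee_rot: [0.148, 0.989, 0.001, 0.003]
force: [0.8, -0.4, -3.1]
opening: 0.301
finger_force: 30.0
```

```bash
python3 -c "
from h import *
s=env.read_state();print(s['eef_pos'],s['opening'],s['force'],s['joints'])
for r in env.pinpoint('side','lid_knob')[:2]: print(r['location'])
env.read_camera('side')
for r in env.pinpoint('side','lid_knob')[:2]: print(r['p'],r['location'],proj('side',s['eef_pos']+[0,0,18]))
"
```

```text
[574.5397381   76.86582922 214.19872346] 0.3009807189315967 [ 0.8481849  -0.35452793 -3.06148691] [ 8.99759219e-02  9.79563907e-02  1.84440806e+00  9.44562730e-05
  1.19336469e+00 -1.18446304e+00]
[322.8, 250.9]
0.87 [318.4, 203.3] [[319.98336088 202.63469295]]
```

Request:
{"name": "servo_tool", "arguments": {"plan": [1, -0.005, -0.03, 0, 0, 0, 0, 1, -0.015, -0.08, 0, 0, 0, 0, 1, -0.025, -0.14, 0, 0, 0, 0, 1, -0.036, -0.2, 0, 0, 0, 0, 1, -0.046, -0.26, 0, 0, 0, 0, 1, -0.057, -0.32, 0, 0, 0, 0, 1, -0.068, -0.38, 0, 0, 0, 0, 1, -0.079, -0.44, 0, 0, 0, 0]}}

```text
clock: 8.22
eef_pos: [531.4, -144.3, 208.5]
ee_rot: [0.148, 0.989, 0.0, -0.002]
force: [-0.3, 0.7, -3.7]
opening: 0.306
finger_force: 30.0
```

Request:
{"name": "servo_tool", "arguments": {"plan": [1, -0.01, -0.06, 0, 0, 0, 0, 1, -0.021, -0.12, 0, 0, 0, 0, 1, -0.032, -0.18, 0, 0, 0, 0, 1, -0.042, -0.24, 0, 0, 0, 0, 1, -0.054, -0.31, 0, 0, 0, 0, 1, -0.068, -0.39, 0, 0, 0, 0, 1, -0.08, -0.46, 0, 0, 0, 0, 1, -0.085, -0.49, 0, 0, 0, 0]}}

```text
clock: 8.88
eef_pos: [488.5, -392.0, 208.4]
ee_rot: [0.149, 0.989, -0.0, -0.001]
force: [0.2, 0.4, -3.2]
opening: 0.303
finger_force: 30.0
```

Request:
{"name": "servo_tool", "arguments": {"plan": [1, -0.006, -0.038, 0, 0, 0, 0, 1, -0.006, -0.038, -0.04, 0, 0, 0, 1, -0.006, -0.038, -0.09, 0, 0, 0, 1, -0.006, -0.038, -0.14, 0, 0, 0, 1, -0.006, -0.038, -0.19, 0, 0, 0, 1, -0.006, -0.038, -0.23, 0, 0, 0, 1, -0.006, -0.038, -0.25, 0, 0, 0, 1, -0.006, -0.038, -0.25, 0, 0, 0]}}

```text
clock: 9.55
eef_pos: [484.9, -404.6, 80.8]
ee_rot: [0.148, 0.989, 0.003, -0.004]
force: [-0.8, -0.6, -3.4]
opening: 0.307
finger_force: 30.0
```

```bash
python3 -c "
from h import *
env.read_camera('side');s=env.read_state();print(s['eef_pos'],s['opening'],s['force'],s['joints'])
cv2.imwrite('pics/c3.png',cv2.resize(snap('side','s3.png')[110:230,300:460][:,:,::-1],(800,600),interpolation=cv2.INTER_CUBIC))
q=[487.5,-408];print(proj('side',[q+[6]]if 0 else [[487.5,-408,6]]))
"
```

```text
[ 486.28577609 -405.7784798    83.18615852] 0.30246512583236584 [-0.02005252 -0.13211074 -3.45800016] [-7.34791106e-01  3.24445817e-01  1.83094659e+00  1.60993657e-04
  9.91377883e-01 -2.00945970e+00]
[[365.37110256 182.51307427]]
```

View pics/c3.png

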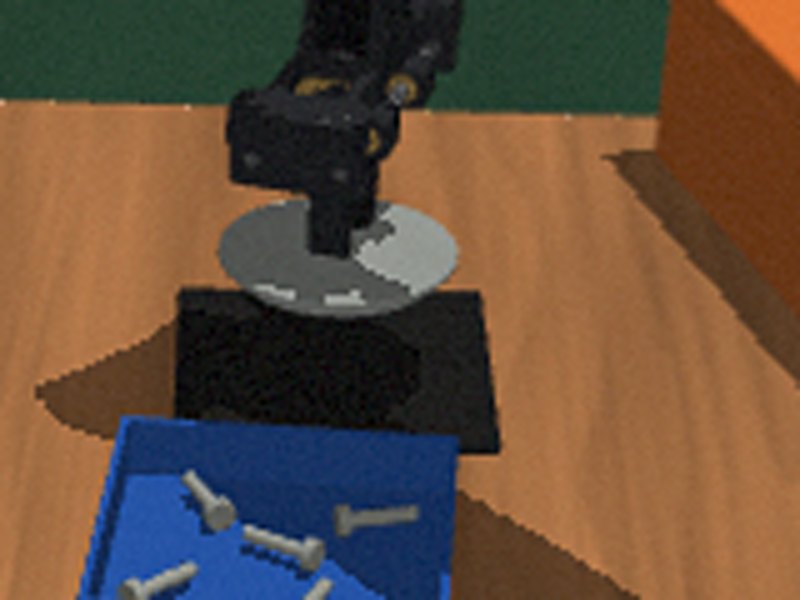

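The lid hangs level over the mat, whose centre projects to (365,183). I lower it slowly.

Request:
{"name": "servo_tool", "arguments": {"plan": [1, 0, -0.002, -0.03, 0, 0, 0, 1, 0, -0.002, -0.06, 0, 0, 0, 1, 0, -0.002, -0.08, 0, 0, 0, 1, 0, -0.002, -0.095, 0, 0, 0, 1, 0, -0.002, -0.105, 0, 0, 0, 1, 0, -0.002, -0.11, 0, 0, 0, 1, 0, -0.002, -0.113, 0, 0, 0, 1, 0, -0.002, -0.113, 0, 0, 0]}}

```text
clock: 10.32
eef_pos: [487.8, -408.5, 29.5]
ee_rot: [0.148, 0.989, -0.0, 0.0]
force: [-0.5, -0.2, -3.9]
opening: 0.304
finger_force: 30.0
```

Request:
{"name": "servo_tool", "arguments": {"plan": [1, 0, 0, -0.001, 0, 0, 0, 1, 0, 0, -0.002, 0, 0, 0, 1, 0, 0, -0.003, 0, 0, 0, 1, 0, 0, -0.003, 0, 0, 0]}}

```text
clock: 10.65
eef_pos: [487.7, -408.4, 27.9]
ee_rot: [0.148, 0.989, -0.0, 0.0]
force: [0.3, 0.3, -3.7]
opening: 0.305
finger_force: 30.0
```

Request:
{"name": "servo_tool", "arguments": {"plan": [1, 0, 0, -0.002, 0, 0, 0, 1, 0, 0, -0.004, 0, 0, 0, 1, 0, 0, -0.005, 0, 0, 0, 1, 0, 0, -0.005, 0, 0, 0]}}

```text
clock: 10.98
eef_pos: [487.5, -408.2, 24.9]
ee_rot: [0.148, 0.989, 0.0, -0.0]
force: [0.4, 0.3, -2.8]
opening: 0.304
finger_force: 30.0
```

Request:
{"name": "servo_tool", "arguments": {"plan": [1, 0, 0, -0.001, 0, 0, 0, 1, 0, 0, -0.002, 0, 0, 0, 1, 0, 0, -0.003, 0, 0, 0, 1, 0, 0, -0.003, 0, 0, 0]}}

```text
clock: 11.32
eef_pos: [487.6, -408.3, 24.7]
ee_rot: [0.148, 0.989, 0.0, -0.0]
force: [-3.0, 3.4, 4.9]
opening: 0.3
finger_force: 30.0
```

Contact. I open and withdraw upwards.

Request:
{"name": "servo_tool", "arguments": {"plan": [0.6, 0, 0, 0, 0, 0, 0, 0.4, 0, 0, 0, 0, 0, 0, 0, 0, 0, 0, 0, 0, 0, 0, 0, 0, 0, 0, 0, 0, 0, 0, 0, 0, 0, 0, 0, 0, 0, 0, 0, 0, 0, 0, 0, 0, 0, 0, 0, 0, 0, 0, 0, 0, 0, 0, 0, 0]}}

```text
clock: 11.98
eef_pos: [487.6, -408.3, 23.6]
ee_rot: [0.148, 0.989, 0.0, -0.0]
force: [0.6, 1.0, 0.1]
opening: 0.884
finger_force: 0.0
```

Request:
{"name": "servo_tool", "arguments": {"plan": [0, 0, 0, 0.04, 0, 0, 0, 0, 0, 0, 0.1, 0, 0, 0, 0, 0, 0, 0.18, 0, 0, 0, 0, 0, 0, 0.26, 0, 0, 0, 0, 0, 0, 0.34, 0, 0, 0, 0.5, 0.02, 0.08, 0.4, 0, 0, 0, 1, 0.03, 0.16, 0.4, 0, 0, 0, 1, 0.04, 0.24, 0.4, 0, 0, 0]}}

```text
clock: 12.65
eef_pos: [508.8, -294.1, 227.7]
ee_rot: [0.149, 0.989, -0.001, 0.003]
force: [1.1, 0.4, 0.1]
opening: 0.798
finger_force: 0.0
```

```bash
python3 -c "
from h import *
s=env.read_state();print(s['eef_pos'],s['force'])
S=snap('side','s4.png');T=snap('top','t4.png')
for c,n,z in(('side','lid_knob',43),('top','lid_knob',43),('top','gear_mid',109.5),('side','gear_mid',109.5),('top','bushing_center',116.5),('side','bushing_center',116.5),('top','can_mouth',100),('side','can_mouth',100)):
  for r in env.pinpoint(c,n)[:5]: print(n,c,round(r['p'],2),r['location'],atz(c,r['location'],z).round(1)[:2])
a=S[140:260,300:460];b=T[140:300,180:390]
cv2.imwrite('pics/c4.png',cv2.hconcat([cv2.resize(a,(370,300)),cv2.resize(b,(394,300),interpolation=cv2.INTER_CUBIC)])[:,:,::-1])"
```

```text
[ 508.81667267 -294.10398211  227.72572733] [1.05812051 0.43991874 0.08778203]
lid_knob side 0.76 [367.6, 170.3] [ 483.  -408.4]
lid_knob top 0.8 [528.2, 263.7] [ 487.4 -410. ]
lid_knob top 0.44 [366.2, 142.6] [761.1 -73.1]
gear_mid top 0.95 [320.8, 309.3] [403.3  34.8]
gear_mid top 0.89 [228.2, 312.9] [400.9 217.4]
gear_mid top 0.88 [230.3, 225.4] [575.4 212.4]
gear_mid top 0.69 [176.8, 210.0] [609.7 320.7]
gear_mid top 0.67 [126.9, 255.6] [519.5 420.4]
gear_mid side 0.94 [278.7, 400.3] [610.  435.5]
gear_mid side 0.88 [317.9, 298.8] [569.7 203.8]
gear_mid side 0.78 [413.3, 352.8] [408. 326.]
gear_mid side 0.76 [397.2, 283.8] [427.6 152. ]
gear_mid side 0.71 [428.8, 313.8] [376.2 230.9]
bushing_center top 0.68 [248.4, 186.4] [653.  174.6]
bushing_center side 0.68 [273.8, 285.7] [651.4 180.7]
can_mouth top 0.72 [299.8, 228.9] [566.1  73.2]
can_mouth side 0.94 [319.8, 260.1] [575.5  75.8]
```

View pics/c4.png

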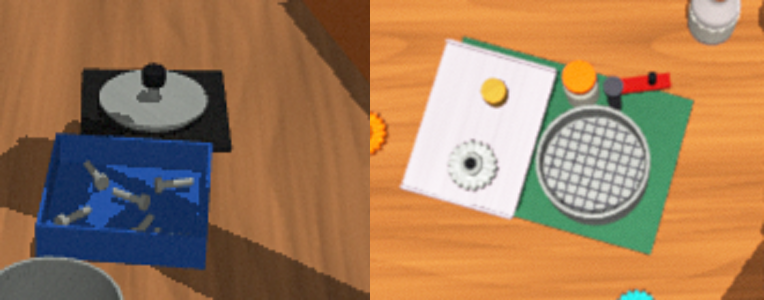

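The lid lies knob up mid-mat, with its knob at about (487,-409). The arm is fully swung away, and the gear is alone with the bushing on the ledge. The gear at (572,208) and the can centre at (572,75) make the push straight along world -y. I turn the tool and move in behind it.

Request:
{"name": "servo_tool", "arguments": {"plan": [0.72, 0.01, 0.08, 0, 0, 0, -0.06, 0.72, 0.02, 0.16, 0, 0, 0, -0.12, 0.72, 0.03, 0.24, 0, 0, 0, -0.18, 0.72, 0.04, 0.32, 0, 0, 0, -0.24, 0.72, 0.05, 0.4, 0, 0, 0, -0.3, 0.72, 0.06, 0.48, 0, 0, 0, -0.36, 0.72, 0.065, 0.55, 0, 0, 0, -0.406, 0.72, 0.065, 0.55, 0, 0, 0, -0.406]}}

```text
clock: 13.82
eef_pos: [539.8, -13.6, 223.5]
ee_rot: [0.45, 0.893, 0.001, -0.001]
force: [-0.3, -1.0, 0.1]
opening: 0.28
finger_force: 0.0
```

Request:
{"name": "servo_tool", "arguments": {"plan": [0.72, 0.01, 0.08, 0, 0, 0, -0.06, 0.72, 0.02, 0.16, 0, 0, 0, -0.12, 0.72, 0.03, 0.24, 0, 0, 0, -0.18, 0.72, 0.04, 0.32, 0, 0, 0, -0.24, 0.72, 0.05, 0.4, 0, 0, 0, -0.3, 0.72, 0.06, 0.48, 0, 0, 0, -0.36, 0.72, 0.065, 0.55, 0, 0, 0, -0.406, 0.72, 0.065, 0.55, 0, 0, 0, -0.406]}}

```text
clock: 14.48
eef_pos: [572.8, 261.4, 223.2]
ee_rot: [0.707, 0.707, 0.001, -0.001]
force: [-0.1, -0.6, 0.5]
opening: 0.279
finger_force: 0.0
```

Request:
{"name": "servo_tool", "arguments": {"plan": [0.72, 0, 0, 0, 0, 0, 0, 0.72, 0, 0, 0, 0, 0, 0, 0.72, 0, 0, 0, 0, 0, 0]}}

```text
clock: 14.73
eef_pos: [572.2, 254.8, 223.3]
ee_rot: [0.708, 0.706, -0.001, 0.0]
force: [0.8, -0.1, -0.4]
opening: 0.284
finger_force: 0.0
```

```bash
python3 -c "
from h import *
env.read_camera('side');env.read_camera('side')
s=env.read_state();print(s['eef_pos'],s['joints'])"
```

```text
[572.20566849 254.80369217 223.57689012] [ 3.79336319e-01  1.82920087e-01  1.73025303e+00 -3.12653201e-04
  1.22876722e+00  3.82230975e-01]
```

Request:
{"name": "servo_tool", "arguments": {"plan": [0.72, 0, 0.016, -0.05, 0, 0, 0, 0.72, 0, 0.016, -0.11, 0, 0, 0, 0.72, 0, 0.016, -0.16, 0, 0, 0, 0.72, 0, 0.016, -0.2, 0, 0, 0, 0.72, 0, 0.016, -0.215, 0, 0, 0, 0.72, 0, 0.016, -0.225, 0, 0, 0, 0.72, 0, 0.016, -0.228, 0, 0, 0, 0.72, 0, 0.016, -0.228, 0, 0, 0]}}

```text
clock: 15.5
eef_pos: [572.8, 264.4, 110.6]
ee_rot: [0.708, 0.707, 0.001, 0.0]
force: [-0.3, 0.1, 1.1]
opening: 0.281
finger_force: 0.0
```

```bash
python3 -c "
from h import *
s=env.read_state();print(s['eef_pos'],s['force'])
S=snap('side','s5.png');T=snap('top','t5.png')
a=S[200:350,220:400];b=T[140:290,180:360]
cv2.imwrite('pics/c5.png',cv2.resize(cv2.hconcat([a,b]),(792,330),interpolation=cv2.INTER_CUBIC)[:,:,::-1])"
```

```text
[572.79919287 264.43935521 110.63305032] [-0.29271572  0.06998671  1.1093978 ]
```

View pics/c5.png

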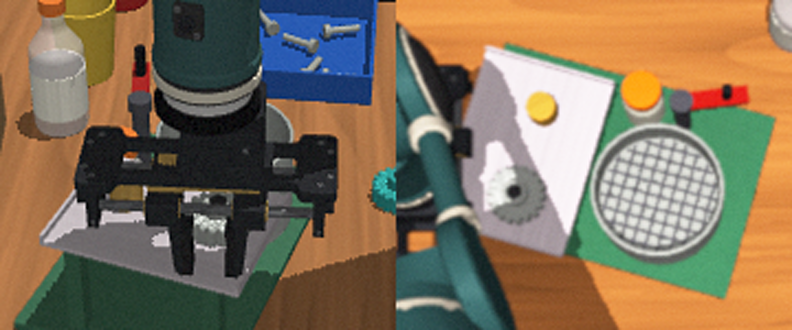

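In the crop both fingers sit behind the gear, and in the top view the gear (515,192) lines up horizontally with the can centre (658,192). I push.

Request:
{"name": "servo_tool", "arguments": {"plan": [0.72, 0, -0.015, 0, 0, 0, 0, 0.72, 0, -0.03, 0, 0, 0, 0, 0.72, 0, -0.045, 0, 0, 0, 0, 0.72, 0, -0.06, 0, 0, 0, 0, 0.72, 0, -0.075, 0, 0, 0, 0, 0.72, 0, -0.09, 0, 0, 0, 0, 0.72, 0, -0.105, 0, 0, 0, 0, 0.72, 0, -0.12, 0, 0, 0, 0]}}

```text
clock: 16.27
eef_pos: [572.2, 204.0, 109.9]
ee_rot: [0.708, 0.707, 0.0, 0.0]
force: [0.4, 1.5, 1.1]
opening: 0.281
finger_force: 0.9
```

```bash
python3 -c "
from h import *
T=snap('top','t6.png');s=env.read_state();print(s['eef_pos'],s['force'])
for r in env.pinpoint('top','gear_mid')[:5]: print(r['p'],r['location'],atz('top',r['location'],109.5))
cv2.imwrite('pics/c6.png',cv2.resize(T[140:290,180:360],(720,600),interpolation=cv2.INTER_CUBIC)[:,:,::-1])"
```

```text
[572.03311368 202.59105644 109.7048098 ] [-0.12524008 -1.1563473  -0.48603693]
0.67 [247.7, 226.5] [572.25250145 177.45394698 109.5       ]
0.58 [320.8, 307.3] [407.20620462  34.65017038 109.5       ]
```

View pics/c6.png

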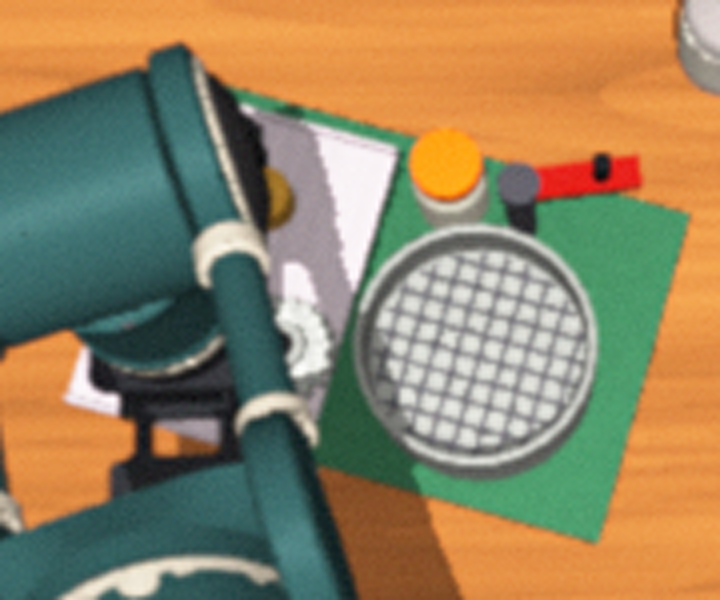

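The gear (280,343 in the crop) is sliding straight at the can centre (477,350), and the bushing is untouched. I keep pushing.

Request:
{"name": "servo_tool", "arguments": {"plan": [0.72, 0, -0.015, 0, 0, 0, 0, 0.72, 0, -0.03, 0, 0, 0, 0, 0.72, 0, -0.045, 0, 0, 0, 0, 0.72, 0, -0.06, 0, 0, 0, 0, 0.72, 0, -0.075, 0, 0, 0, 0, 0.72, 0, -0.09, 0, 0, 0, 0, 0.72, 0, -0.105, 0, 0, 0, 0, 0.72, 0, -0.12, 0, 0, 0, 0]}}

```text
clock: 17.03
eef_pos: [571.9, 143.5, 109.5]
ee_rot: [0.707, 0.707, -0.0, 0.0]
force: [-0.6, 0.4, -0.2]
opening: 0.282
finger_force: 0.0
```

```bash
python3 -c "
from h import *
T=snap('top','t7.png');S=snap('side','s7.png');s=env.read_state();print(s['eef_pos'],s['force'])
for c in('top','side'):
  for r in env.pinpoint(c,'gear_mid')[:5]: print(c,r['p'],r['location'],atz(c,r['location'],70))
a=T[140:290,200:380];b=S[200:350,220:400]
cv2.imwrite('pics/c7.png',cv2.resize(cv2.hconcat([a,b]),(800,333),interpolation=cv2.INTER_CUBIC)[:,:,::-1])"
```

```text
[571.74482992 143.07640286 109.37403769] [ 0.12925646  0.03828788 -0.2282694 ]
top 0.96 [317.9, 306.5] [409.504033    40.58288918  70.        ]
top 0.59 [174.8, 212.1] [612.82028989 334.77487759  70.        ]
side 0.97 [427.0, 315.4] [372.53189984 190.41300198  70.        ]
side 0.65 [413.1, 355.8] [403.27258319 293.39484627  70.        ]
side 0.64 [321.5, 274.2] [571.85365408  81.93530004  70.        ]
side 0.63 [278.5, 400.4] [616.29952108 402.21950115  70.        ]
side 0.56 [399.8, 285.0] [418.43072208 105.86197073  70.        ]
```

View pics/c7.png

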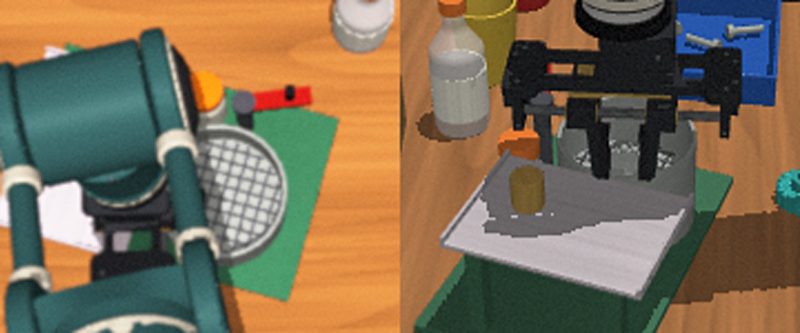

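The gear has gone off the ledge: the fingers carry no load, and it shows in the can in the side view. I retreat up and back, then check by numbers.

Request:
{"name": "servo_tool", "arguments": {"plan": [0.72, 0, 0.02, 0.04, 0, 0, 0, 0.72, 0, 0.03, 0.1, 0, 0, 0, 0.72, 0, 0.03, 0.17, 0, 0, 0, 0.72, 0, 0.05, 0.24, 0, 0, 0, 0.72, 0, 0.13, 0.26, 0, 0, 0, 0.72, -0.04, 0.21, 0.26, 0, 0, 0, 0.72, -0.06, 0.29, 0.26, 0, 0, 0, 0.72, -0.08, 0.37, 0.26, 0, 0, 0]}}

```text
clock: 17.9
eef_pos: [531.8, 329.3, 240.5]
ee_rot: [0.708, 0.707, 0.001, 0.0]
force: [1.1, -0.3, -1.1]
opening: 0.279
finger_force: 0.0
```

Request:
{"name": "servo_tool", "arguments": {"plan": [0.72, -0.05, 0.08, 0, 0, 0, 0, 0.72, -0.08, 0.14, 0, 0, 0, 0, 0.72, -0.08, 0.14, 0, 0, 0, 0, 0.72, -0.08, 0.14, 0, 0, 0, 0]}}

```text
clock: 18.23
eef_pos: [491.0, 399.7, 239.3]
ee_rot: [0.706, 0.708, -0.0, 0.0]
force: [0.4, -0.5, 0.5]
opening: 0.282
finger_force: 0.0
```

```bash
python3 -c "
from h import *
env.read_camera('top');env.read_camera('side');s=env.read_state();print(s['eef_pos'],s['force'])
for c,n,z in(('top','gear_mid',60),('side','gear_mid',60),('top','bushing_center',116.5),('side','bushing_center',116.5),('top','lid_knob',43),('side','lid_knob',43),('top','hold_stub',130),('top','squirt_mid',55)):
  for r in env.pinpoint(c,n)[:6]: print(n,c,round(r['p'],2),r['location'],atz(c,r['location'],z).round(0)[:2])"
```

```text
[492.43195321 397.40223638 239.40277062] [ 1.28408014 -0.23177548  0.68147902]
gear_mid top 0.9 [321.1, 309.7] [403.  34.]
gear_mid top 0.82 [227.4, 315.5] [396. 227.]
gear_mid top 0.8 [301.9, 224.6] [581.  70.]
gear_mid top 0.68 [284.3, 331.7] [360. 111.]
gear_mid top 0.61 [177.4, 213.7] [611. 332.]
gear_mid side 0.71 [398.1, 286.9] [421. 100.]
gear_mid side 0.68 [412.8, 356.7] [403. 286.]
gear_mid side 0.65 [280.1, 401.6] [615. 396.]
gear_mid side 0.59 [426.8, 316.1] [371. 181.]
gear_mid side 0.55 [260.4, 218.1] [ 727. -130.]
gear_mid side 0.45 [324.3, 267.6] [569.  47.]
bushing_center top 0.59 [247.7, 189.0] [648. 176.]
bushing_center top 0.5 [143.2, 196.7] [637. 387.]
bushing_center side 0.58 [274.7, 284.2] [650. 176.]
lid_knob top 0.69 [528.0, 263.5] [ 488. -410.]
lid_knob side 0.66 [283.9, 228.7] [ 672. -115.]
hold_stub top 0.56 [330.1, 182.0] [655.  10.]
squirt_mid top 0.82 [290.4, 180.5] [678.  93.]
```

```bash
python3 -c "
from cell import env
print(env.finish_job())"
```

```text
the job is handed in; nothing more can be done
None
```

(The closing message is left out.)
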